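Reset the studio fume extractor with its key

TASK

The paint-fume extractor has tripped: take the red reset key from its wooden stand, push it fully home in the keyhole of the grey control box, turn it clockwise to its stop and then back to where it went in. Draw it out and put it back upright in the stand, fully seated, and let go. Feel your way in gently (the lock must never feel more than about 30 N from the key) and leave the paint bottle, the jar and the tape roll where they are.

Things in the scene. Friction and masses are not known exactly. Their poses are not given: they have to be found in the camera images.
- key_grip (a point): Centre of the red key's bow, a plate 34 (x) x 10 (y) x 30 (z) mm: pinch it across the 10 mm. Key is upright, z up. On the axis below this point: collar (26 dia, 4 thick) with its underside 28 mm down; shaft 6 dia; at the tip, 58 mm down, a cross-bar 24 (x) x 6 (y) x 10 high, lower edge rounded 3 mm radius. Half a turn about z makes no difference.
- key: The same key: 73 mm tall, about 60 g, brass with a red plastic bow; origin at the tip, 58 mm below key_grip, x along the cross-bar and the bow, z up.
- box_top (a point): Nominal keyhole middle, on the upper face of the steel lock plate (60 x 60 x 5 mm). Slot 26 mm along x, 8 along y, axes as the box's, exact in direction. The true keyhole lies up to 3 mm off this point in x and up to 3 mm in y: new each time, unmeasured, firm when pushed. Key fully home: collar on the plate, key_grip 28 mm above this point (tip 30 mm below).
- control_box: Grey control box, fixed, level, any yaw: 160 (x) x 130 (y) x 60 mm high, plus the lock plate (face at 65 mm). Origin: middle of underside. Two lamps 9 mm high stand 64 mm from the middle towards +x. Below the plate is a rotor with a 7.5 mm slot; a turned key cannot be pulled out, only within about 0.08 rad of the way it went in.
- switch (a joint): Rotor turned by the key, shown by a small red mark on the plate. 0 = home (mark towards box +x, next to a black mark); grows clockwise seen from above to a hard stop at 1.25 rad. Hard stop at 0 too. Friction 0.05 N m, no spring, stays where left. The key has about 0.06 rad of play in it each way.
- stand: Wooden key stand, fixed, 80 (x) x 56 (y) x 45 mm high on a base 100 x 76 x 6 mm; origin at the middle of its underside, z up. Slot in its top: 29 mm along x, 10 mm along y, deep enough. The key stands in it upright, x along the stand's x, collar resting on the wood: key_grip is then 73 mm above the origin.
- blue_paint_mid (a point): Blue paint bottle, 56 mm diameter, 130 mm high; point half-way up. Leave alone.
- yellow_jar_mid (a point): Yellow paint jar, 68 mm diameter, 75 mm high; point half-way up. Leave alone.
- tape_roll_mid (a point): Roll of paper tape lying flat, 84 mm diameter, 24 mm high; point at its centre. Leave alone.
Mind the look-alikes: they are no part of the job. Of the things like the control_box, leave any that is orange; of the rest the larger one is meant.

How it is judged:
On the way, in this order (a step that is already met when the one before it is completed fails the run):
1. the key is fully home in the keyhole, collar on the plate (within 3 mm), switch still at home (z of key_grip in the frame of box_top below 0.031 m and horizontal distance between key_grip and box_top below 0.01 m and value of joint switch below 0.15 rad), for 0.1 s.
2. the switch is turned clockwise to its stop (within 0.08 rad) with the key in it (value of joint switch above 1.17 rad and z of key_grip in the frame of box_top below 0.04 m), for 0.1 s.
3. the switch is turned back home (within 0.1 rad) with the key still in it (value of joint switch below 0.1 rad and z of key_grip in the frame of box_top below 0.045 m), for 0.05 s.
At the end, for the whole second after the job is handed in: The switch is at home (within 0.1 rad), the key stands upright (within 0.15 rad) and still in the stand's slot, seated to within 4 mm of its full depth and released; bottle, jar and tape roll within 20 mm of where they were (value of joint switch below 0.1 rad and z of key_grip in the frame of stand between 0.068 and 0.077 m and horizontal distance between key_grip and stand below 0.01 m and angle between key_grip's own z axis and vertical below 0.15 rad and linear speed of key below 0.02 m/s and distance of each of blue_paint_mid, yellow_jar_mid, tape_roll_mid from where it was at the start of the episode below 0.02 m); the robot touches nothing.
It fails at once if the key presses on the control box or its lock with more than 40 N (contact force between key and control_box above 40 N).
It fails at once if the robot's fingers or arm press on the control box with more than 15 N (contact force between any of the fingers, the arm and control_box above 15 N).
It fails at once if a bystander is moved more than 20 mm or tipped (distance of any of blue_paint_mid, yellow_jar_mid, tape_roll_mid from where it was at the start of the episode above 0.02 m or angle between any of blue_paint_mid, yellow_jar_mid, tape_roll_mid's own z axis and vertical above 0.3 rad).
It also fails if it takes over 72 s, if anything falls off the work surface, if the arm or the gripper's body presses on something with over 40 N, if the wrist force passes 120 N, or if a joint passes its speed limit or range.

ROBOT

A 7-joint arm with a two-finger parallel gripper is mounted at the origin on the work surface. World frame = base frame: x ahead of the robot, y to its left, z up, the work surface at z = 0. Lengths are in m, angles in rad, forces in N, time in s.
With the tool pointing down it reaches from about 0.425 to 0.95 m from the base axis. Payload 4.7 kg.
Tool frame: the origin (TCP) lies between the finger pads; the fingertips stand 25 mm ahead of it and the grasp point (between the pads) lies 6 mm ahead of it; x points along the fingers, z is the direction in which the jaws open and shut, and the axes are right-handed (so a half turn about x gives the same grasp; the last joint's range is limited). The gripper opens to 85 mm and grips with 20 to 120 N. Pads are 22 mm wide; open, the fingers measure 114 mm over their backs; the gripper's body (76 mm by 85 mm) begins 54 mm behind the grasp point. The pads swing forward as they close: fully open they stand 13 mm farther back than shut.
Start: joints at [1.127, 0.469, -0.049, 1.532, 0.024, 1.141, -0.082], TCP at [0.272, -0.618, 0.256] pointing down, gripper open.
Joint ranges: [-2.59, 2.59], [-0.33, 1.99], [-1.39, 1.29], [0.1, 2.45], [-1.04, 4.18], [0.21, 1.99], [-2.66, 2.66]. Speed limits (rad/s): [2.57, 2.57, 3.14, 3.14, 3.14, 3.14, 3.14].

INTERFACE

Orientations are given as a 3x3 rotation matrix whose columns are the frame's x, y, z axes.
In Python, from rig import * gives the robot as it stands. Calls block until the motion is done:
- movep(position, orientation): joint-space move of the TCP to a pose.
- move_l(position, attitude=None, feed=0.15, until_force=None): straight line of the TCP; attitude=None keeps the orientation; feed is the mean speed in m/s. With until_force (N) it stops when the force on the tool has changed by that much, and returns True; else False.
- move_joints(angles): joint-space move.
- command_gripper(opening, newtons=None): finger opening in m; newtons is the grip in N (None keeps the last); returns when the fingers have stopped.
- sleep(seconds).
- inverse_kinematics(position, orientation): joint angles nearest the present ones, or None.
- sense(): the state.
- camera(name): name is "scene" or "top" or "wrist"; returns (picture, depth): 480x640x3 uint8, red, green, blue; 480x640 float32, m along the optical axis (not along the pixel's ray), 0 where there is no reading.
- camera_params(name): a dict with "K" (3x3 intrinsics, pixels), "position" and "rotation" of the camera in the world; the wrist camera has in their place "tool_from_camera" (4x4, takes a point from camera to tool coordinates, whose origin is the TCP and whose axes are the tool frame's). Camera axes: x right, y down, z forward; pixel columns grow to the right and rows downward; lengths in m; the calibration is good to about 2 mm. A picture is of the moment at which its call begins: read the wrist's pose just before it. camera_params takes no time and is no camera call.
A pose or a line that the arm cannot do raises Unreachable and nothing moves.
- finish_job(): hands the job in, once; it reports no verdict.
The state is a dict: "time_s": time; "joint_pos": joint angles; "qd": joint speeds; "joint_efforts": joint torques, N m; "position": TCP position; "tcp_rot": TCP orientation; "wrist_force": force on the tool from outside, world axes, zero at the start; "ft_torque": the same for the moment, N m; "finger_gap": finger opening in m.
Only numpy, scipy, OpenCV 4.12 (cv2) and the standard library are available. Lean on these libraries where they do the work, as an engineer would, in place of code of your own. Each camera call takes 0.05 s, during which the arm holds its last target. There are 200 camera calls.

## Working session

There is one attempt and no reset: what is moved stays moved. The work goes in short steps, each a Python script; the robot and the scene stay as the last script left them, time stands still between calls to the robot, and variables do not carry over. Pictures are saved under pics/ and viewed, about 8 in all and at most 12, crops included, and the job is handed in when it is done.

```bash
ls; mkdir -p pics; python3 - <<'E'
from rig import *
import cv2,numpy as np
for n in("scene","top"):
    p,d=camera(n); cv2.imwrite(f"pics/{n}0.png",p[:,:,::-1]); np.save(f"{n}d.npy",d); np.save(f"{n}p.npy",p)
    print(n,{k:np.round(v,3).tolist() for k,v in camera_params(n).items()})
print(sense())
print(camera_params("wrist"))
E
```

```text
pics
scene {'K': [[480.626, 0.0, 316.027], [0.0, 480.626, 241.489], [0.0, 0.0, 1.0]], 'position': [0.869, -0.642, 0.839], 'rotation': [[0.865, 0.381, -0.325], [0.501, -0.663, 0.556], [-0.004, -0.644, -0.765]]}
top {'K': [[485.571, 0.0, 318.085], [0.0, 485.571, 237.077], [0.0, 0.0, 1.0]], 'position': [0.417, -0.102, 0.908], 'rotation': [[-0.002, -0.982, 0.189], [-1.0, 0.001, -0.005], [0.005, -0.189, -0.982]]}
{'time_s': 0.1, 'joint_pos': array([ 1.12712755,  0.46935814, -0.04860864,  1.53356535,  0.02411808,
        1.14100478, -0.08225396]), 'qd': array([ 2.06353845e-03, -3.05989947e-03,  4.74284105e-05, -1.94520175e-03,
        3.32667933e-04, -5.76053853e-04, -4.59104552e-04]), 'joint_efforts': array([ 4.00523704e-04, -5.11519003e+01, -4.69299336e-02, -2.38391250e+01,
        1.08008305e-02,  4.38663410e-03,  1.67472461e-05]), 'position': array([ 0.27183499, -0.61732106,  0.25537202]), 'tcp_rot': array([[-7.69468174e-04,  9.15171359e-01,  4.03064253e-01],
       [ 1.57096002e-03,  4.03064981e-01, -9.15170013e-01],
       [-9.99998470e-01, -7.09963697e-05, -1.74784330e-03]]), 'wrist_force': array([ 1.12109531, -0.52212279, -0.05811187]), 'ft_torque': array([ 0.05491631, -0.06869611,  0.03247273]), 'finger_gap': 0.0852496875839126}
{'K': array([[346.09002612,   0.        , 315.29351031],
       [  0.        , 346.09002612, 234.4158275 ],
       [  0.        ,   0.        ,   1.        ]]), 'tool_from_camera': array([[ 8.94814767e-04, -2.94568192e-01,  9.55630043e-01,
        -1.18186678e-01],
       [ 3.12808438e-05, -9.55630417e-01, -2.94568337e-01,
         7.63526189e-02],
       [ 9.99999599e-01,  2.93477012e-04, -8.45897867e-04,
        -2.10859811e-04],
       [ 0.00000000e+00,  0.00000000e+00,  0.00000000e+00,
         1.00000000e+00]])}
```

View pics/top0.png

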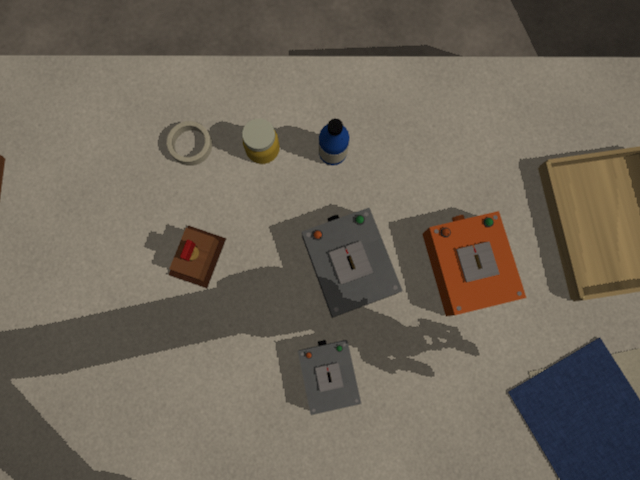

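View pics/scene0.png

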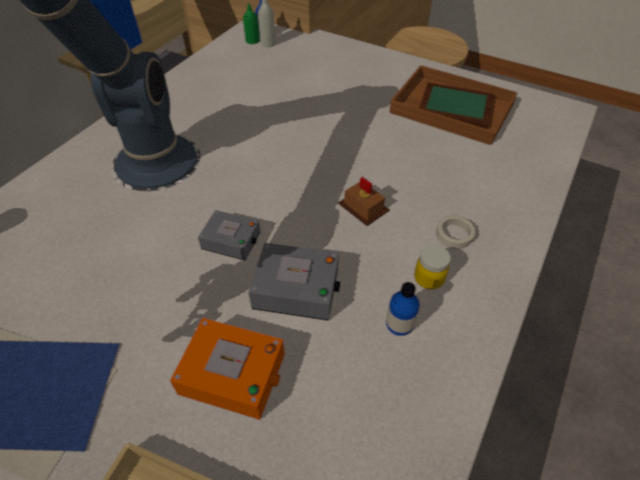

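Top view: stand at about (197,256) with the key bow at (187,250), the large grey box at (350,262) with its lamps towards the top of the image, and bottle, jar and tape in the row at y≈140. The orange and small grey boxes are decoys. Next: rough positions, then wrist views over the stand and the box.

```bash
cat > h.py <<'E'
from rig import *
import cv2,numpy as np
def bp(n,u,v,d=None):
    c=camera_params(n); D=np.load(n+"d.npy"); z=D[v,u] if d is None else d
    return c["position"]+c["rotation"]@(np.linalg.inv(c["K"])@[u,v,1]*z)
def R(phi):
    """tool down, jaw axis (z) at angle phi in world xy"""
    z=np.array([np.cos(phi),np.sin(phi),0]);x=np.array([0,0,-1.]);return np.c_[x,np.cross(z,x),z]
def wcam(s):
    T=np.eye(4);T[:3,:3]=s["tcp_rot"];T[:3,3]=s["position"]
    return T@camera_params("wrist")["tool_from_camera"]
def shot(name):
    s=sense();T=wcam(s);p,d=camera("wrist")
    cv2.imwrite(f"pics/{name}.png",p[:,:,::-1]);np.savez(name+".npz",T=T,p=p,d=d);return s
def ray(name,u,v,z):
    """world point on the pixel ray at height z, and depth-based point"""
    f=np.load(name+".npz");T=f["T"];r=np.linalg.inv(camera_params("wrist")["K"])@[u,v,1]
    w=T[:3,:3]@r;o=T[:3,3];return o+w*(z-o[2])/w[2], o+w*f["d"][int(round(v)),int(round(u))]
E
python3 - <<'E'
from h import *
np.set_printoptions(precision=4,suppress=True)
for n,u,v in [("key",187,250),("stand",205,258),("plate",342,262),("plate2",360,262),("lampO",318,235),("lampG",360,219),("jar",259,132),("bottle",335,126),("tape",176,135)]:
    print(n,bp("top",u,v))
p=np.load("topp.npy").astype(int);D=np.load("topd.npy")
# grey box top corners: points at z 0.055-0.064 near it
c=camera_params("top");v,u=np.mgrid[:480,:640]
W=(np.stack([u,v,np.ones_like(u)],-1)@np.linalg.inv(c["K"]).T*D[...,None])@c["rotation"].T+c["position"]
def rect(m):
    P=W[m][:,:2].astype(np.float32);return cv2.minAreaRect(P),len(P),W[m][:,2].mean()
b=bp("top",350,285)[:2]
near=np.linalg.norm(W[...,:2]-bp("top",350,262)[:2],axis=-1)<.13
print("box",rect(near&(W[...,2]>.05)&(W[...,2]<.07)))
s=bp("top",205,258)[:2]
near=np.linalg.norm(W[...,:2]-s,axis=-1)<.08
print("stand",rect(near&(W[...,2]>.038)&(W[...,2]<.052)))
red=near&(p[...,0]>120)&(p[...,1]<50)&(p[...,2]<60);print("bow",rect(red))
E
```

```text
key [0.5523 0.1176 0.0884]
stand [0.5451 0.0965 0.0441]
plate [ 0.5348 -0.1481  0.0639]
plate2 [ 0.5346 -0.1796  0.0648]
lampO [ 0.582  -0.1062  0.0693]
lampG [ 0.6108 -0.1806  0.0695]
jar [0.7723 0.001  0.0747]
bottle [ 0.7585 -0.1351  0.1325]
tape [0.7921 0.1703 0.0135]
box (((0.5373117923736572, -0.16495393216609955), (0.1602330207824707, 0.13010089099407196), 20.02216339111328), 6592, np.float64(0.06093317108604835))
stand (((0.5539599657058716, 0.11989428102970123), (0.05711257457733154, 0.08007108420133591), 71.00951385498047), 1210, np.float64(0.04509044197618972))
bow (((0.0, 0.0), (0.0, 0.0), 0.0), 0, np.float64(nan))<stdin>:10: RuntimeWarning: Mean of empty slice.
  ret = ret.dtype.type(ret / rcount)
```

```bash
python3 - <<'E'
from h import *
d=np.radians
def go(p,ph,n):
    movep(p,R(ph)); s=shot(n); print(n,s["time_s"],s["position"].round(4),s["joint_pos"].round(2))
go([.537,-.165,.20],d(-70),"b1")
go([.50,-.165,.17],d(-70),"b2")
go([.554,.12,.21],d(-109),"s1")
go([.52,.12,.19],d(-109),"s2")
im=np.vstack([np.hstack([cv2.imread(f"pics/{a}.png")[120:420,120:520] for a in r]) for r in(("b1","b2"),("s1","s2"))])
cv2.imwrite("pics/mos.png",im)
E
```

```text
b1 2.0083 [ 0.5368 -0.1665  0.2001] [ 0.45  0.36 -0.29  1.85  0.12  0.94 -1.11]
b2 2.3667 [ 0.4982 -0.166   0.169 ] [ 0.47  0.34 -0.29  1.97  0.13  0.85 -1.1 ]
s1 3.5417 [0.5545 0.1188 0.2101] [-0.08  0.35 -0.26  1.83  0.11  0.97 -2.29]
s2 3.875 [0.5188 0.1182 0.1892] [-0.09  0.33 -0.27  1.93  0.11  0.9  -2.31]
```

View pics/mos.png

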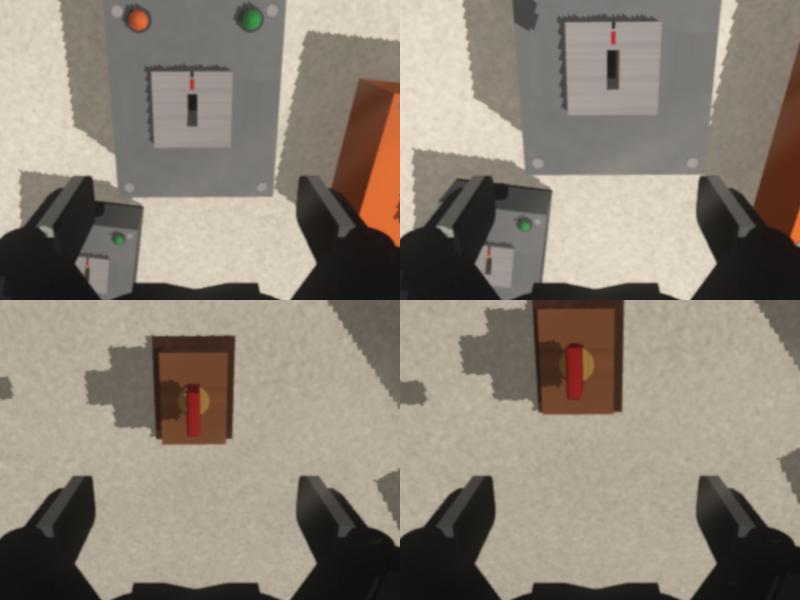

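Mosaic: top row shows the lock plate with its slot centred at about (192,110) and (613,69), red mark next to the black one. Bottom row shows the red bow upright in the stand at about (193,412) and (575,370), with the collar round it. I'll measure these by segmentation in both views and check by triangulation.

```bash
python3 - <<'E'
from h import *
np.set_printoptions(precision=4,suppress=True)
K=camera_params("wrist")["K"]
v,u=np.mgrid[:480,:640];rays=np.stack([u,v,np.ones_like(u)],-1)@np.linalg.inv(K).T
def load(n):
    f=np.load(n+".npz");T=f["T"];return f["p"].astype(int),(rays*f["d"][...,None])@T[:3,:3].T+T[:3,3],T
def rc(P):
    r=cv2.minAreaRect(P[:,:2].astype(np.float32));return np.array(r[0]),np.array(r[1]),r[2]
def tri(pts):
    A=0;b=0
    for T,c in pts:
        w=T[:3,:3]@np.linalg.inv(K)@[*c,1];w/=np.linalg.norm(w);M=np.eye(3)-np.outer(w,w);A=A+M;b=b+M@T[:3,3]
    return np.linalg.solve(A,b)
C=np.array([.5373,-.165]);a=np.radians(20);ex=np.array([np.cos(a),np.sin(a)]);ey=np.array([-ex[1],ex[0]])
L=[]
for n in("b1","b2"):
    p,W,T=load(n);g=p.sum(-1);r=np.linalg.norm(W[...,:2]-C,axis=-1)
    pl=(W[...,2]>.0630)&(W[...,2]<.068)&(r<.045)
    c,s,an=rc(W[pl]);print(n,"plate z",np.median(W[pl][:,2]),c,s,an)
    # plane intersection at z=.065 for slot (dark pixels near center)
    Q=rays@T[:3,:3].T;Q=T[:3,3]+Q*((.065-T[2,3])/Q[...,2])[...,None]
    q=Q[...,:2]-C;m=(abs(q@ex)<.017)&(abs(q@ey)<.012)
    notplate=m&((g<300)|(W[...,2]<.06))
    x,y=q[notplate]@ex,q[notplate]@ey
    print("  slot rel box ctr along x",np.percentile(x,[1,99]),"y",np.percentile(y,[1,99]),len(x), "grey lv",np.percentile(g[m],[5,50,95]))
    L.append((T,[u[notplate].mean(),v[notplate].mean()]))
    c,s,an=rc(W[(W[...,2]>.056)&(W[...,2]<.0625)&(r<.11)]);print("  box",c,s,an)
print("slot tri",tri(L))
L=[]
for n in("s1","s2"):
    p,W,T=load(n);r=np.linalg.norm(W[...,:2]-[.554,.12],axis=-1)
    st=(W[...,2]>.040)&(W[...,2]<.0475)&(r<.055);print(n,"stand",np.median(W[st][:,2]),rc(W[st]))
    red=(p[...,0]>2.2*p[...,1])&(p[...,0]>2.2*p[...,2])&(p[...,0]>80)&(r<.05)
    tp=red&(W[...,2]>.083);print("  bow top z",np.percentile(W[tp][:,2],[5,50,95]),rc(W[tp]),tp.sum())
    L.append((T,[u[tp].mean(),v[tp].mean()]))
print("bow top tri",tri(L))
im=[]
for n,(cx,cy) in(("b2",(333,187)),("s2",(295,190))):
    im.append(cv2.resize(cv2.imread(f"pics/{n}.png")[cy-40:cy+40,cx-40:cx+40],(400,400),interpolation=cv2.INTER_CUBIC))
cv2.imwrite("pics/crop.png",np.hstack(im)); print(sense()["position"])
E
```

```text
b1 plate z 0.06559334307051021 [ 0.5373 -0.1632] [0.0609 0.0601] 20.217756271362305
  slot rel box ctr along x [-0.0113  0.0134] y [-0.0021  0.0056] 350 grey lv [103. 437. 453.]
  box [ 0.5404 -0.1645] [0.1607 0.1306] 20.197811126708984
b2 plate z 0.0655724386456405 [ 0.5372 -0.1633] [0.0603 0.0602] 20.207351684570312
  slot rel box ctr along x [-0.0114  0.0133] y [-0.0018  0.0055] 466 grey lv [ 93. 462. 477.]
  box [ 0.5406 -0.1645] [0.1607 0.1308] 20.184001922607422
slot tri [ 0.5375 -0.163   0.0635]
s1 stand 0.04565510972257675 (array([0.5566, 0.1208]), array([0.0561, 0.0805]), 71.19119262695312)
  bow top z [0.0871 0.0885 0.0896] (array([0.5568, 0.1208]), array([0.0089, 0.0342]), 70.63611602783203) 570
s2 stand 0.04565366802135429 (array([0.5565, 0.1209]), array([0.0561, 0.0801]), 71.24243927001953)
  bow top z [0.0869 0.0884 0.0897] (array([0.5681, 0.1147]), array([0.014 , 0.0598]), 61.72275161743164) 809
bow top tri [0.5577 0.1202 0.0885]
[0.5203 0.1186 0.19  ]
```

View pics/crop.png

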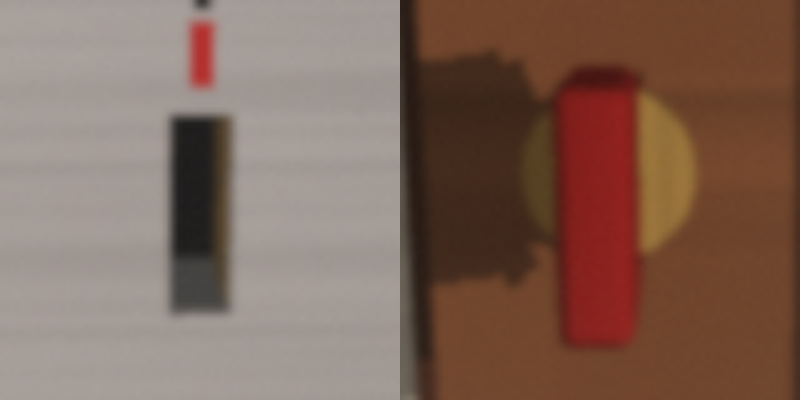

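Measured: bow centre (0.5568, 0.1208) with its top at 0.0885, as expected from the 73 + 15 mm given. Stand (0.5566, 0.1209), x axis at -18.8°. Slot (0.5376, -0.1629), plate at z 0.0655, yaw 20.2°. The arm settles about 1.3 mm off its commanded y, so I'll correct against the sensed pose. Now the grasp.

```bash
cat >> h.py <<'E'
np.set_printoptions(precision=4,suppress=True)
PHS,PHB=np.radians(-108.8),np.radians(-69.8)
STAND=np.array([.5567,.1208]);SLOT=np.array([.5376,-.1629])
def fine(p,ph,feed=.08,n=2):
    """line move, then correct the standing error seen by sense()"""
    p=np.array(p,float);c=p.copy();move_l(c,R(ph),feed)
    for _ in range(n):
        sleep(.15);e=p-sense()["position"]
        if np.linalg.norm(e)<3e-4:break
        c=c+e;move_l(c,R(ph),.03)
    return c
def st(t=""):
    s=sense();z=s["tcp_rot"][:,2];print(t,round(s["time_s"],2),s["position"],"F",s["wrist_force"].round(2),"M",s["ft_torque"].round(3),"gap",round(s["finger_gap"],4),"phi",round(float(np.degrees(np.arctan2(z[1],z[0]))),2));return s
E
python3 - <<'E'
from h import *
command_gripper(.05,60)
c=fine([*STAND,.14],PHS); st("over")
print(c)
c=fine([*STAND,.0795],PHS,.06); st("down"); print(c)
command_gripper(0,60); sleep(.2); st("grip")
shot("g1")
s=sense();c[2]+=.07
move_l(c,R(PHS),.08); sleep(.2); st("lift"); shot("g2")
im=np.hstack([cv2.imread(f"pics/{n}.png")[200:480,170:470] for n in("g1","g2")])
cv2.imwrite("pics/g.png",cv2.resize(im,(800,373)))
E
```

```text
over 6.09 [0.5567 0.1208 0.1399] F [0.03 0.56 0.37] M [-0.037  0.038  0.038] gap 0.0498 phi -108.8
[0.5567 0.1208 0.1399]
down 8.05 [0.5567 0.1208 0.0795] F [0.59 0.95 0.18] M [-0.035  0.056  0.005] gap 0.0499 phi -108.8
[0.5567 0.1208 0.0795]
grip 8.69 [0.5567 0.1208 0.0795] F [ 0.36 -0.46  0.87] M [-0.041  0.046 -0.089] gap 0.0092 phi -108.8
lift 9.97 [0.5564 0.1208 0.1489] F [ 0.31 -0.51 -1.01] M [-0.067  0.002 -0.052] gap 0.0095 phi -108.79
```

View pics/g.png

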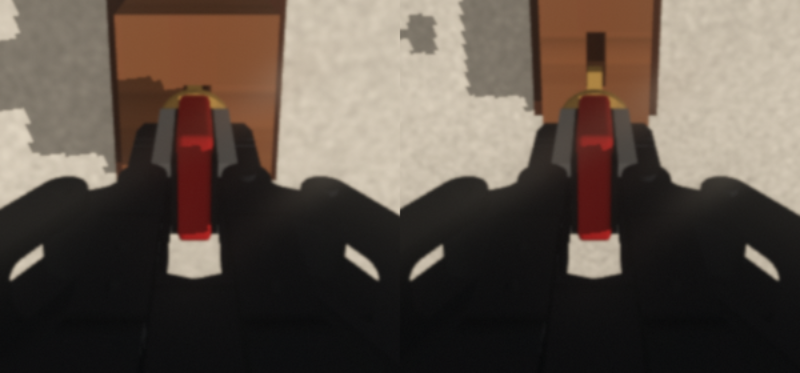

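The key is held cleanly and clear of the stand (bow top face at about (594,195) in the right half). Now its offset in the hand, in the same camera calibration.

```bash
python3 - <<'E'
from h import *
c=camera_params("wrist");K=c["K"];M=c["tool_from_camera"]
v,u=np.mgrid[:480,:640];rays=np.stack([u,v,np.ones_like(u)],-1)@np.linalg.inv(K).T
for n in("g1","g2"):
    f=np.load(n+".npz");p=f["p"].astype(int);W=(rays*f["d"][...,None])@M[:3,:3].T+M[:3,3]
    red=(p[...,0]>2.2*p[...,1])&(p[...,0]>2.2*p[...,2])&(p[...,0]>50)&(u>270)&(u<360)&(v>220)
    P=W[red];top=P[(P[:,0]<-.006)]
    print(n,len(P),"x",np.percentile(P[:,0],[1,10,50,99]),"all y",np.percentile(P[:,1],[1,99]),"z",np.percentile(P[:,2],[1,99]))
    print("  top",len(top),"x",np.median(top[:,0]),"y",np.percentile(top[:,1],[1,99]),"z",np.percentile(top[:,2],[1,99]), "slope", np.polyfit(top[:,1],top[:,2],1)[0],np.polyfit(top[:,1],top[:,0],1)[0])
    T=f["T"]@np.linalg.inv(M)
    # slot in stand in view g2
E
```

```text
g1 2730 x [-0.0106 -0.0096 -0.0087  0.0169] all y [-0.0148  0.0176] z [-0.0056  0.0039]
  top 2070 x -0.008938759172145656 y [-0.015   0.0175] z [-0.0055  0.0036] slope 0.004173956456403126 -0.356701086704436
g2 2624 x [-0.0106 -0.0097 -0.0087  0.0163] all y [-0.0149  0.0175] z [-0.0055  0.0036]
  top 2035 x -0.00897332442435475 y [-0.015   0.0174] z [-0.0055  0.0036] slope 0.0061914076785195265 -0.2611628697045454
```

```bash
cat >> h.py <<'E'
OFF=np.array([.0012,-.0009])  # key centre in tool y,z
def tcp_for(xy,ph): r=R(ph); return np.array(xy)-(r[:2,1]*OFF[0]+r[:2,2]*OFF[1])
EX=np.array([np.cos(PHB+np.pi/2),np.sin(PHB+np.pi/2)]);EY=np.array([-EX[1],EX[0]])
E
python3 - <<'E'
from h import *
g=tcp_for(SLOT,PHB);print(g,EX)
movep([*g,.165],R(PHB)); fine([*g,.134],PHB,.06); st("above")
c=np.array([*g,.112])
hit=move_l(c,None,.015,until_force=5); st(f"probe {hit}")
E
```

```text
[ 0.5368 -0.1642] [0.9385 0.3453]
above 12.58 [ 0.5368 -0.1641  0.1339] F [-0.45 -0.24 -0.33] M [ 0.071 -0.022  0.02 ] gap 0.0092 phi -69.8
probe False 14.19 [ 0.5369 -0.1641  0.1121] F [ 0.31  0.21 -0.47] M [ 0.044  0.019 -0.04 ] gap 0.0091 phi -69.8
```

It went straight in: the tip is now 17 mm below the plate, with no force. On to home.

```bash
python3 - <<'E'
from h import *
p=sense()["position"]
hit=move_l([p[0],p[1],.0965],None,.012,until_force=5); st(f"home {hit}")
sleep(.3); st(); shot("h1")
cv2.imwrite("pics/h1c.png",cv2.resize(cv2.imread("pics/h1.png")[150:430,170:470],(600,560)))
E
```

```text
home True 15.18 [ 0.5368 -0.1641  0.0994] F [-0.49  0.31  4.94] M [ 0.031  0.13  -0.018] gap 0.0092 phi -69.8
 15.47 [ 0.5368 -0.1641  0.0994] F [-0.9  -0.14  4.52] M [ 0.034  0.072 -0.011] gap 0.0089 phi -69.8
```

View pics/h1c.png

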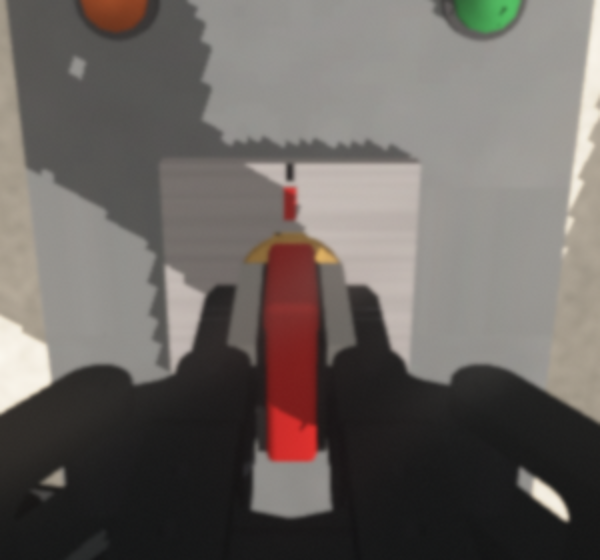

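Collar on the plate, contact at TCP z 0.0994 against 0.099 expected, with the red mark still next to the black one. Turning clockwise in steps about the key axis, watching force and moment.

```bash
cat >> h.py <<'E'
def turn(a0,a1,ctr,z,step=.1,mmax=.6,fmax=15):
    """rotate the key to angle a (clockwise from PHB) about ctr"""
    n=max(1,int(np.ceil(abs(a1-a0)/step)))
    for a in np.linspace(a0,a1,n+1)[1:]:
        ph=PHB-a; move_l([*tcp_for(ctr,ph),z],R(ph),.05); s=sense()
        F=s["wrist_force"];m=s["ft_torque"]
        print(round(a,3),round(s["time_s"],2),"F",F.round(1),"M",m.round(2),"ang",round(float(PHB-np.arctan2(s["tcp_rot"][1,2],s["tcp_rot"][0,2])),3))
        if abs(m[2])>mmax or np.linalg.norm(F)>fmax: print("limit");break
    return a
E
python3 - <<'E'
from h import *
s=sense();r=s["tcp_rot"];ctr=s["position"][:2]+r[:2,1]*OFF[0]+r[:2,2]*OFF[1];print(ctr);np.save("ctr.npy",ctr)
turn(0,1.1,ctr,.0998,.2); st()
E
```

```text
[ 0.5376 -0.1629]
0.183 15.86 F [ 0.1  0.1 -1. ] M [ 0.01 -0.02 -0.03] ang 0.18
0.367 16.19 F [-0.3  0.3 -0.7] M [ 0.    0.   -0.01] ang 0.363
0.55 16.52 F [1.1 0.2 0.3] M [-0.18 -0.01  0.02] ang 0.546
0.733 16.86 F [ 0.7 -0.5 -0.4] M [-0.31 -0.03 -0.04] ang 0.729
0.917 17.19 F [ 0.9 -1.6 -0.6] M [-0.44 -0.07  0.02] ang 0.912
1.1 17.52 F [-0.2 -3.4 -0.4] M [-0.64  0.07  0.06] ang 1.095
 17.52 [ 0.5361 -0.1631  0.0998] F [-0.18 -3.39 -0.35] M [-0.64   0.072  0.055] gap 0.0092 phi -132.56
```

```bash
python3 - <<'E'
from h import *
ctr=np.load("ctr.npy")
a=turn(1.1,1.36,ctr,.0998,.04,mmax=.35,fmax=12); print(a); sleep(.3); st(); shot("t1")
cv2.imwrite("pics/t1c.png",cv2.resize(cv2.imread("pics/t1.png")[150:430,170:470],(600,560)))
E
```

```text
1.137 17.77 F [ 0.1 -3.5  0.2] M [-0.76  0.1  -0.04] ang 1.135
1.174 18.02 F [-0.1 -4.  -0.1] M [-0.91  0.08 -0.  ] ang 1.173
1.211 18.27 F [-1.4 -4.7  1. ] M [-1.07  0.12  0.03] ang 1.21
1.249 18.52 F [-1.1 -4.9 -0.2] M [-1.27  0.21  0.07] ang 1.247
1.286 18.77 F [-0.9 -4.7  0.8] M [-1.29  0.18  0.03] ang 1.285
1.323 19.02 F [-0.7 -5.1 -0.3] M [-1.31  0.13  0.11] ang 1.322
1.36 19.27 F [-0.8 -5.7 -0.9] M [-1.27  0.22  0.25] ang 1.358
1.36
 19.57 [ 0.5361 -0.1629  0.0998] F [-0.51 -5.15  0.03] M [-1.337  0.192  0.208] gap 0.0093 phi -147.61
```

View pics/t1c.png

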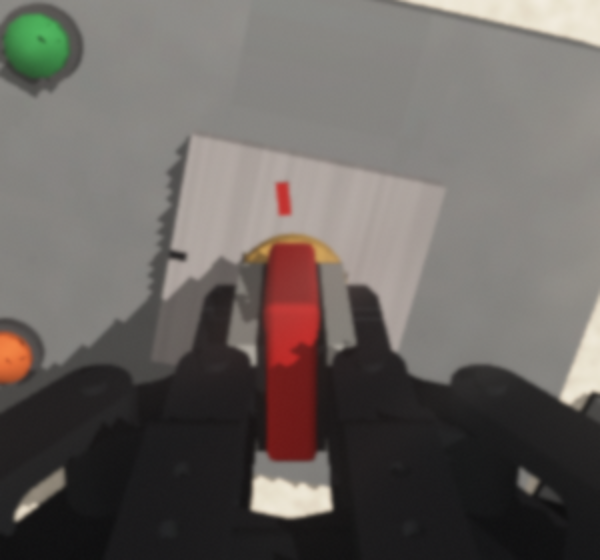

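The moment rises to 0.25 N m after 1.32 rad, as at a hard stop. The red mark is at (283,198) and the black at (178,255), so I'll check the mark's angle.

```bash
python3 - <<'E'
from h import *
ctr=np.load("ctr.npy")
f=lambda n,u,v:(lambda d:np.arctan2(d[1],d[0]))(ray(n,u,v,.065)[0][:2]-ctr)
r=f("t1",311.5,249);b=f("t1",259,277.5);r0=f("h1",290/2+170,202/2+150)
print("red turned",r0-r,"vs black",b-r)
E
```

```text
red turned 1.2593882751453722 vs black 1.291491386174059
```

The switch is at its stop (1.26 ± 0.03 rad). Turning back, a little past zero to take up the play, then to zero.

```bash
python3 - <<'E'
from h import *
ctr=np.load("ctr.npy")
turn(1.36,.1,ctr,.0998,.25)
a=turn(.1,-.09,ctr,.0998,.04,mmax=.3,fmax=12); sleep(.2)
turn(a,-.01,ctr,.0998); sleep(.2); st(); shot("t2")
cv2.imwrite("pics/t2c.png",cv2.resize(cv2.imread("pics/t2.png")[150:430,170:470],(450,420)))
E
```

```text
1.15 19.98 F [ 0.2 -5.1 -0. ] M [-1.14  0.02 -0.01] ang 1.152
0.94 20.34 F [-0.2 -5.  -0.2] M [-1.04  0.11 -0.05] ang 0.944
0.73 20.7 F [ 0.  -4.4 -0.2] M [-0.98  0.23 -0.07] ang 0.734
0.52 21.06 F [-1.4 -3.   2. ] M [-0.71  0.39  0.03] ang 0.524
0.31 21.42 F [ 0.1 -1.8  0.2] M [-0.58  0.33  0.01] ang 0.314
0.1 21.77 F [-0.7 -1.1 -0.6] M [-0.34  0.15 -0.01] ang 0.104
0.062 22.02 F [-0.2 -0.8 -2. ] M [-0.22  0.09 -0.02] ang 0.064
0.024 22.27 F [-0.3  0.3 -1.6] M [-0.01  0.08  0.01] ang 0.025
-0.014 22.52 F [-0.8  0.4 -1.9] M [ 0.07  0.06 -0.04] ang -0.013
-0.052 22.77 F [-0.1  0.7 -1.1] M [ 0.23  0.08 -0.06] ang -0.051
-0.09 23.02 F [-0.8  1.5 -1.6] M [ 0.44  0.08 -0.13] ang -0.089
-0.01 23.48 F [-0.3  0.9 -1. ] M [ 0.23  0.06 -0.01] ang -0.012
 23.68 [ 0.5371 -0.1643  0.1   ] F [ 0.64  0.72 -0.88] M [ 0.245 -0.022 -0.003] gap 0.0091 phi -69.18
```

View pics/t2c.png

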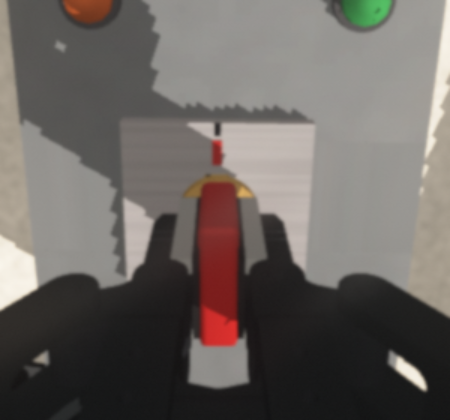

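Red mark is back at the black one (217,150 vs 217,128). Drawing the key out, checking it in the hand, and returning to the grasp pose, lowering by feel.

```bash
python3 - <<'E'
from h import *
p=sense()["position"]
print("snag",move_l([p[0],p[1],.133],None,.04,until_force=12)); st("out")
p=sense()["position"]
if p[2]>.131:
    move_l([p[0],p[1],.17],None,.1); shot("o1")
    c=camera_params("wrist");M=c["tool_from_camera"];f=np.load("o1.npz");pp=f["p"].astype(int)
    v,u=np.mgrid[:480,:640];W=(np.stack([u,v,np.ones_like(u)],-1)@np.linalg.inv(c["K"]).T*f["d"][...,None])@M[:3,:3].T+M[:3,3]
    red=(pp[...,0]>2.2*pp[...,1])&(pp[...,0]>2.2*pp[...,2])&(pp[...,0]>50)&(u>270)&(u<360)&(v>220)
    P=W[red];print("y",np.percentile(P[:,1],[1,99]),"z",np.percentile(P[:,2],[1,99]),"x",np.median(P[:,0]))
    movep([*STAND,.16],R(PHS)); fine([*STAND,.116],PHS,.08); st("over stand")
    hit=move_l([*STAND,.077],None,.025,until_force=4); st(f"down {hit}")
E
```

```text
snag False
out 24.71 [ 0.5369 -0.1643  0.1328] F [-0.47 -0.23 -0.63] M [-0.057  0.042 -0.003] gap 0.0091 phi -69.23
y [-0.0143  0.0181] z [-0.0049  0.0043] x -0.00874699161537773
over stand 27.88 [0.5567 0.1208 0.1159] F [ 0.37  0.48 -0.44] M [0.02  0.032 0.017] gap 0.0092 phi -108.8
down True 29.2 [0.5566 0.1208 0.0795] F [-0.25 -0.01  3.42] M [-0.003  0.105  0.005] gap 0.0092 phi -108.8
```

Seated at exactly the original height (TCP z 0.0795) with a light 3.4 N contact. Release, back off and check.

```bash
python3 - <<'E'
from h import *
command_gripper(.05); sleep(.3); st("rel")
p=sense()["position"]
move_l([p[0],p[1],.21],None,.08); move_l([.535,.12,.22],None,.1); sleep(.5); shot("f1")
a,d=camera("top"); cv2.imwrite("pics/top1.png",a[:,:,::-1]); np.save("topd.npy",d)
for n,u,v in [("jar",259,132),("bottle",335,126),("tape",176,135),("key",187,250)]: print(n,bp("top",u,v))
cv2.imwrite("pics/fin.png",np.hstack([cv2.resize(cv2.imread("pics/f1.png")[150:390,180:420],(400,400)),cv2.resize(a[100:320,150:370,::-1],(400,400))]))
f=np.load("f1.npz");c=camera_params("wrist");pp=f["p"].astype(int);T=f["T"]
v,u=np.mgrid[:480,:640];W=(np.stack([u,v,np.ones_like(u)],-1)@np.linalg.inv(c["K"]).T*f["d"][...,None])@T[:3,:3].T+T[:3,3]
r=np.linalg.norm(W[...,:2]-STAND,axis=-1)
m=(pp[...,0]>2.2*pp[...,1])&(pp[...,0]>80)&(r<.04)&(W[...,2]>.083);print("bow",np.median(W[m],0)); st()
E
```

```text
rel 29.97 [0.5558 0.1205 0.0785] F [ 0.65 -0.36 -0.66] M [ 0.017 -0.012  0.043] gap 0.0498 phi -108.8
jar [0.7722 0.001  0.0747]
bottle [ 0.7593 -0.1352  0.1306]
tape [0.7929 0.1708 0.0117]
key [0.517  0.0604 0.302 ]
bow [0.558  0.1211 0.0884]
 32.74 [0.535  0.12   0.2199] F [-0.07  0.47  0.15] M [-0.017 -0.024  0.019] gap 0.0497 phi -108.8
```

View pics/fin.png

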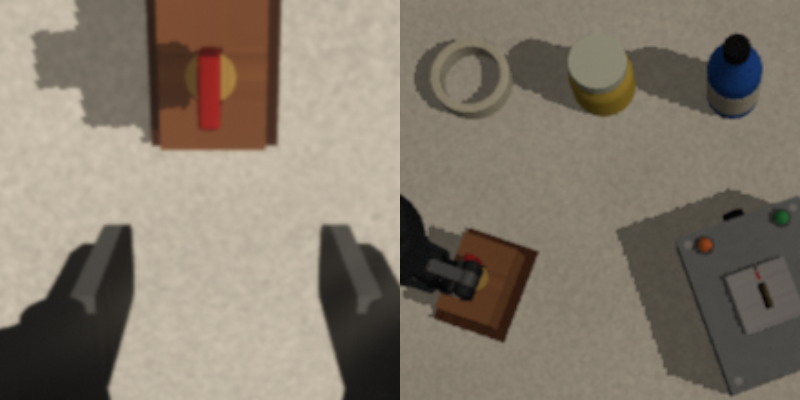

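The key stands upright in the stand with the collar on the wood (left, 209,90), bow top at 0.0884 as at the start. The bystanders are unmoved, the switch mark is home, and the gripper is clear.

```bash
python3 -c "
from rig import *
finish_job()"
```

```text
the job is handed in; nothing more can be done
```

The job is done and handed in at about 33 s of the 72 s allowed; no verdict was reported.

- **In the lock:** The key went into the large grey box on the first try. The downward move stopped at about 5 N with the collar on the plate.
- **Turning:** I turned it clockwise until the torque rose at the stop; the red mark measured about 1.26 rad (1.29 against the black mark). I then turned it back until the red mark stood at the black one. The highest wrist force I read was about 6 N.
- **Back in the stand:** The key met the wood at the same height it was grasped at (TCP z 0.0795 m), and I let go.

**Last checks:**
- **Key:** It is upright in the stand, with the bow top at 0.0884 m against 0.0885 m at the start.
- **Bystanders:** Bottle, jar and tape roll are within about 2 mm of their first readings.
- **Switch and gripper:** The switch mark is at home, and the gripper is open and clear of everything.
- **One disagreement:** In the last top view the arm hid the key, so that camera's key reading was useless. I relied on the wrist camera for it.

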